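# Size a wooden ring on the cone and set the painting turner to match

### The job

Take the bare wooden ring that lies on the white sketch pad, slide it gently (do not drop it) down the upright sizing cone until it sits level on the step that stops it, and leave it there. Read which step that is, counting 1, 2, 3 from the bottom upwards, then set the black dial of the painting turner to it: pull the dial straight up to unlock it, turn it until its white pointer stands at the mark with that many dots, and push it fully back down. Leave the two rings on the plywood tray, the glass jar and everything else where they are.

Things in the scene. Friction and masses are not known exactly. Their poses are not given: they have to be found in the camera images.
- cone: Aluminium sizing cone, fixed upright on the desk, place varies; origin at the centre of its underside, axis z up. Base disc 90 mm across, 12 mm high, then a column 58 narrowing to 54 mm across, ending in flat step 1 (one dark band below it) 50 mm above the desk. Step 2 (two bands) is at 68 mm, step 3 (three bands) at 86 mm. A ring stops with its underside flat on a step, its centre 15 mm above it.
- cone_tip (a point): Centre of the cone's blunt tip (12 mm across), on the axis, 104 mm above the desk. Widths of the cone: 46 tapering to 42.4 mm from step 1 up to step 2, 36 to 32.4 mm from step 2 to step 3, 26 to 12 mm from step 3 to the tip.
- pad: White sketch pad, 140 x 140 x 8 mm, fixed flat on the desk, place and yaw vary; origin at the centre of its underside. The ring to be sized lies on it, within 20 mm of its centre; any of the three rings can be the one.
- tray_mid (a point): Centre of the upper face of a plywood tray board, 85 x 200 x 8 mm, fixed on the desk at the far side (place varies). The two other rings lie on it, 45 mm to either side of this point; leave them.
- ring_a_mid (a point): Plain turned wooden ring, 64 mm outside, 30 mm high, 55 g (varies), with a straight bore of 28 mm; it fits over the cone down to step 3. Lies flat with its axis (z) upright. This point is its centre, on its axis and half-way up. It lies either on the sketch pad (then it is the one to size) or on the tray.
- ring_b_mid (a point): Plain turned wooden ring, 64 mm outside, 30 mm high, 55 g (varies), with a straight bore of 38 mm; it fits over the cone down to step 2. Lies flat with its axis (z) upright. This point is its centre, on its axis and half-way up. It lies either on the sketch pad (then it is the one to size) or on the tray.
- ring_c_mid (a point): Plain turned wooden ring, 64 mm outside, 30 mm high, 55 g (varies), with a straight bore of 48 mm; it fits over the cone down to step 1. Lies flat with its axis (z) upright. This point is its centre, on its axis and half-way up. It lies either on the sketch pad (then it is the one to size) or on the tray.
- turner: White painting turner (a box 220 x 130 mm, top at 55 mm above the desk, with a three-jaw chuck 84 mm across and 24 mm high on the far half of its top), fixed, place and yaw vary; origin at the centre of its underside. Its x axis points from the dial to the chuck (away from the robot at yaw 0).
- dial_axis (a point): Point on the turner's top on the dial's upright axis, 55 mm from the turner's centre towards its -x end and 55 mm above the desk; axes as the turner's. Marks round the dial, seen from above: a short line in the turner's +y direction (parked), then clockwise one, two and three dots at 0.45, 0.90 and 1.35 rad from it.
- dial_grip (a point): Grip point of the black dial: on its axis, 34 mm above the turner's top when pushed in; moves with the dial, y axis along the grip bar to the white pointer. The dial is a disc 60 mm across and 10 mm high with an upright grip bar 48 mm long (y) and 16 mm thick (x), from 10 to 48 mm above the turner's top.
- dial_lift (a joint): How far the dial is pulled up, m: 0 fully pushed in, 0.016 at the stop. Stays where it is left (about 2.5 N of friction). It turns freely only when pulled up more than 9 mm.
- dial_turn (a joint): Dial angle, rad, growing clockwise seen from above: about 0 parked (start), 1, 2, 3 dots at 0.45, 0.90, 1.35; end stop 1.38. Pushed in, a pin locks it there with about 0.03 rad of play; pushed down when up to 0.05 rad off a mark it finds the mark itself; half-way between marks it will not go down.
- jar_mid (a point): Closed glass jar with a metal cap, 68 mm across, 85 mm high, loose, standing on the far part of the desk; this point is its centre, half-way up. Leave it.
- paintbox: Watercolour box, 110 x 200 x 16 mm, fixed on the desk to the robot's right; origin at the centre of its underside. Only an obstacle.
There are look-alikes about, which are no part of the job. There is more than one size of the part that bears tray_mid; the job needs the larger.

How it is judged:
By the outcome, as a careful person would: the job done as asked, in the order asked, and still so for the second after the job is handed in, with the robot touching nothing.
It also fails if it takes over 51 s, if anything falls off the work surface, if the arm or the gripper's body presses on something with over 40 N, if the wrist force passes 120 N, or if a joint passes its speed limit or range.

### The arm

A 6-joint arm with a two-finger parallel gripper is mounted at the origin on the work surface. World frame = base frame: x ahead of the robot, y to its left, z up, the work surface at z = 0. Lengths are in mm, angles in rad, forces in N, time in s.
With the tool pointing down it reaches from about 300 to 775 mm from the base axis. Payload 14.6 kg.
Tool frame: the origin (TCP) lies between the finger pads; the fingertips stand 19 mm ahead of it and the grasp point (between the pads) is the TCP; z points along the fingers, y is the line along which they close (so a half turn about z gives the same grasp; the last joint's range is limited). The gripper opens to 94 mm and grips with 3 to 60 N. Pads are 16 mm wide; open, the fingers measure 119 mm over their backs; the gripper's body (75 mm by 177 mm) begins 78 mm behind the grasp point.
Start: joints at [-1.335, 0.3, 1.521, -0, 1.321, -0.067], TCP at [164, -524.97, 224.446] pointing down, gripper open.
Joint ranges: [-3.03, 3.03], [-0.79, 2.21], [0.23, 2.52], [-1.04, 4.18], [0, 3.07], [-2.55, 2.55]. Speed limits (rad/s): [2.22, 2.22, 2.57, 3.14, 3.14, 3.14].

### API

Orientations are given as [roll, pitch, yaw] about the fixed x, y, z axes, in that order (R = Rz(yaw) Ry(pitch) Rx(roll)).
In Python, from cell import monitor, imaging, job, find_in, trace gives the robot as it stands. The module is installed in compiled form; this text tells all that it offers.
- The arm moves only by the tool arm_command, never from a script. Its argument "steps" is a list of rows, each a list of 5 numbers: the opening, from 0 (shut) to 1 (fully open), then the shift along the tool's x, y, z in mm, then the turn about the tool's z in degrees. In form: [[gripper, dx, dy, dz, turn], ...]. A call has 1 to 20 rows; each row is the pose to reach, as a shift and turn from the pose commanded when the call began, along the tool's axes at that moment; what a row does not reach only later rows make up. A row lasts 1/8 s, in which the tool goes at most 62.5 mm and 10.7 degrees, less where a joint would pass 70% of its speed; a pose out of reach is approached as far as the arm can. A call with a gripper value outside its range is refused whole. The fingers move at their own pace and stop on an object; "force" is the grip in N (left out, the last holds). Time passes only in rows, so rows that repeat a pose let the fingers close. It gives the time, the measured TCP pose, the force, the opening and the grip force at its end, in the units of the state.
- monitor.read_state(): the state, without advancing time (a new reading comes with each control period).
- imaging.camera(name): name is "scene" or "top" or "wrist"; returns a dict with "img" (480x640x3 uint8, red, green, blue), "mtx" (3x3 intrinsics, pixels), "view" (4x4, takes a point from world to camera coordinates). Camera axes: x right, y down, z forward; pixel columns grow to the right and rows downward; lengths in mm; the calibration is good to about 2 mm. The wrist camera is an equidistant fisheye: a pixel r from the principal point sees the ray r / f radians off the axis. A picture is of the moment at which its call begins. There is no depth.
- job.sign_off(): hands the job in; it is judged then, once.
Trained networks look in a picture, given as the dict that the camera call returned (one of the last four; its "shot" number tells which), for a name from the list of things; names that differ only in an ending like _2 or _b are one class to them, and where a whole thing is asked for, a point or a joint stands for the part that bears it (a point fixed in the world has none). Each returns a list of dicts, best first, with "p" (0 to 1); they miss things now and then, are a little off and sometimes report something else, mostly with a low value. They report only what shows in the picture. A call takes as long as a camera call. They do not tell look-alikes from the thing itself.
- find_in(picture, target): "rect" ([centre column, centre row, width, height] in pixels, round what is visible of it).
- trace(picture, target): "region" (480x640 bool, what is visible of it) and "rect" ([centre column, centre row, width, height] in pixels, round what is visible of it).
The state is a dict: "clock": time; "joints": joint angles; "qd": joint speeds; "effort": joint torques, N m; "eef_pos": TCP position; "eef_rot": TCP orientation; "wrist_force": force on the tool from outside, world axes, zero at the start; "moment": the same for the moment, N m; "finger_gap": finger opening in mm; "finger_force": force on a finger pad.
Only numpy, scipy, OpenCV 4.12 (cv2) and the standard library are available. Lean on these libraries where they do the work, as an engineer would, in place of code of your own. Each camera call takes 0.05 s, during which the arm holds its last target. There are 200 camera calls.

## Working session

There is one attempt and no reset: what is moved stays moved. The work goes in short steps, Python scripts to look and compute and a tool call to move; the robot and the scene stay as the last step left them, time stands still between calls to the robot, and variables do not carry over. Pictures are saved under pics/ and viewed, at most 12 in all, crops included, and the job is handed in when it is done.

Besides the shell and the picture viewer there is one more tool, called after "Emit:" as name([rows], argument=value, ...), one row to a line, values as JSON. arm_command: Moves the arm, as the interface text tells. Its arguments: {"type":"object","properties":{"steps":{"type":"array","items":{"type":"array","items":{"type":"number"}}},"force":{"type":"number"}},"required":["steps"]}

```bash
mkdir -p pics; cat > h.py <<'E'
import numpy as np, cv2
from cell import monitor, imaging, job, find_in, trace
def save(p,name,crop=None,s=1):
    im=p["img"][:,:,::-1]
    if crop: c0,r0,c1,r1=crop; im=im[r0:r1,c0:c1]
    if s!=1: im=cv2.resize(im,None,fx=s,fy=s,interpolation=cv2.INTER_CUBIC)
    cv2.imwrite("pics/"+name,im)
def ray(p,u,v,fish=False):
    K=np.array(p["mtx"]);V=np.array(p["view"])
    x=(u-K[0,2])/K[0,0];y=(v-K[1,2])/K[1,1]
    if fish:
        t=np.hypot(x,y); d=np.array([x/t*np.sin(t),y/t*np.sin(t),np.cos(t)]) if t>1e-9 else np.array([0,0,1.])
    else: d=np.array([x,y,1.])
    R=V[:3,:3]; return -R.T@V[:3,3], R.T@d
def at_z(p,u,v,z,fish=False):
    o,d=ray(p,u,v,fish); return o+d*(z-o[2])/d[2]
def proj(p,X,fish=False):
    K=np.array(p["mtx"]);V=np.array(p["view"]); X=np.atleast_2d(X)
    c=X@V[:3,:3].T+V[:3,3]
    if fish:
        r=np.hypot(c[:,0],c[:,1]);t=np.arctan2(r,c[:,2]);s=t/np.maximum(r,1e-9);n=c[:,:2]*s[:,None]
    else: n=c[:,:2]/c[:,2:]
    return n*[K[0,0],K[1,1]]+[K[0,2],K[1,2]]
E
python3 - <<'E'
from h import *
np.set_printoptions(precision=1,suppress=True)
s=monitor.read_state(); print(s["clock"],s["eef_pos"],s["eef_rot"],s["finger_gap"])
for n in("top","scene"):
    p=imaging.camera(n); save(p,n+".png"); print(n,p["mtx"],-np.array(p["view"])[:3,:3].T@np.array(p["view"])[:3,3])
    for t in("cone","pad","tray_mid","ring_a_mid","ring_b_mid","ring_c_mid","turner","dial_grip","jar_mid","paintbox"):
        print(t,[(round(d["p"],2),np.array(d["rect"])) for d in find_in(p,t)])
E
```

```text
0.0 [ 163.9 -524.7  223.9] [-3.1 -0.   0.3] 93.73540235573003
top [[435.5   0.  312. ]
 [  0.  435.5 237.2]
 [  0.    0.    1. ]] [ 441.5  -94.6 1121.6]
cone [(0.71, array([285.5, 235.2,  35.4,  32.6]))]
pad [(0.71, array([391.6, 240.7,  55.9,  54.3])), (0.6, array([466. , 224. ,  82.3,  52. ])), (0.51, array([360. , 167.9,  29.3,  26.8]))]
tray_mid [(0.66, array([391. , 319.2,  61.8,  32.8])), (0.65, array([343.2, 169.1,  76.6,  34.9]))]
ring_a_mid [(0.93, array([361.8, 168.6,  28.7,  27.3]))]
ring_b_mid [(0.94, array([392.6, 242.2,  22.5,  24.2])), (0.35, array([342.7, 168.9,  77.6,  34.9]))]
ring_c_mid [(0.79, array([324.5, 164.8,  21.8,  27.5]))]
turner [(0.75, array([172.1, 207.6,  75.9, 101.6])), (0.7, array([343.1, 168.5,  80.1,  35.8]))]
dial_grip [(0.81, array([170.8, 230.2,  27.7,  19.3])), (0.75, array([391.8, 241.2,  56. ,  53.8]))]
jar_mid [(0.81, array([261.8, 162.2,  27.1,  35.8]))]
paintbox [(0.96, array([466.9, 222.6,  82.6,  50.9]))]
scene [[584.7   0.  318.8]
 [  0.  584.7 246.3]
 [  0.    0.    1. ]] [1522.  -427.2 1149.2]
cone [(0.83, array([348.2, 264.1,  31. ,  42.5]))]
pad [(0.61, array([246.4, 291.4,  64.2,  52.3]))]
tray_mid [(0.95, array([232.5, 240.6,  54.8,  35.4])), (0.81, array([311.9, 338. ,  87.5,  50.7]))]
ring_a_mid [(0.87, array([291.5, 335.4,  30.8,  30.3])), (0.32, array([447.4, 235.3,  20.2,  22.6]))]
ring_b_mid [(0.9, array([242.3, 283.7,  29. ,  27.6])), (0.6, array([245.2, 290.5,  61.3,  53.2])), (0.35, array([392.9, 307.4,  25.8,  42.3]))]
ring_c_mid [(0.87, array([330.6, 326.8,  26.2,  27.4]))]
turner [(0.87, array([459.6, 261.2,  85.9,  79.4]))]
dial_grip [(0.87, array([445.5, 233. ,  24.2,  26.4]))]
jar_mid [(0.83, array([392.9, 309.1,  28.1,  41.2]))]
paintbox [(0.91, array([170.8, 320.3,  90.7,  60.6]))]
```

View pics/top.png

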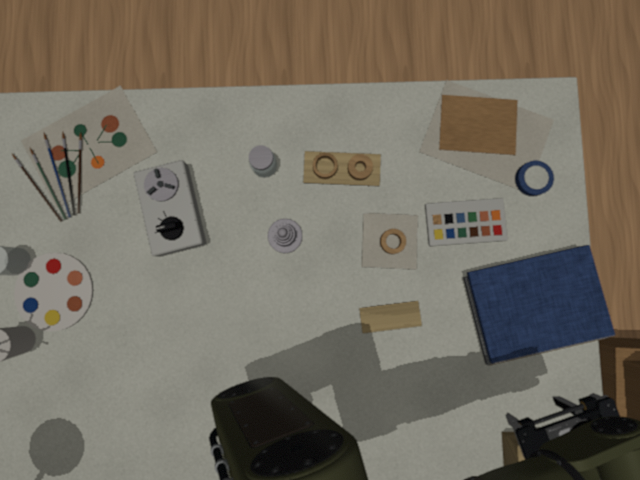

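View pics/scene.png

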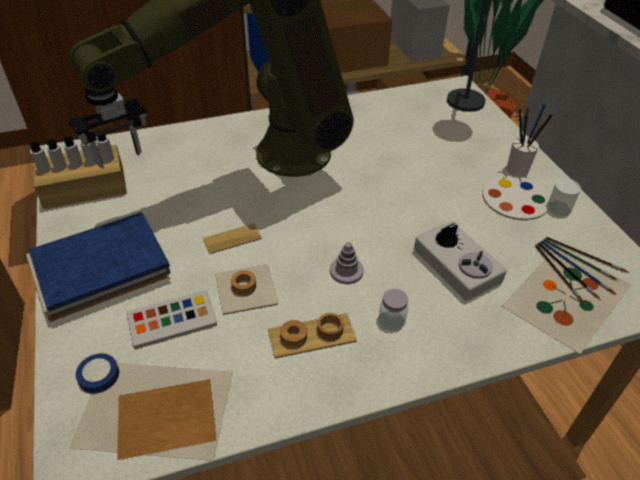

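The top view shows the ring on the white pad at (392,241), and the tray with two rings at (342,168). The cone is at (285,236) and the turner at (172,208), with its dial at (171,229). These could be mistaken for what I want:
- **Ring:** the blue tape roll (535,178) and the two tray rings at (324,166) and (361,168). I take the one on the pad.
- **Tray:** the small plywood board at (391,316). The larger one is at (342,168).

Next I'll do a close crop and measure.

```bash
python3 - <<'E'
from h import *
np.set_printoptions(precision=1,suppress=True)
p=imaging.camera("top"); q=imaging.camera("scene")
a=cv2.resize(p["img"][150:290,330:430],None,fx=4,fy=4,interpolation=2); b=cv2.resize(p["img"][150:290,130:230],None,fx=4,fy=4,interpolation=2)
cv2.imwrite("pics/crop.png",np.hstack([a,b])[:,:,::-1])
def cen(pic,t,i=0):
    r=trace(pic,t); m=r[i]["region"].astype(np.uint8); M=cv2.moments(m,True); return (M["m10"]/M["m00"],M["m01"]/M["m00"]),m,r[i]["rect"]
for t,z in(("pad",8),("ring_a_mid",23),("ring_b_mid",23),("ring_c_mid",23),("cone",50),("turner",50),("dial_grip",85),("jar_mid",60)):
    for n,pic in(("top",p),("scene",q)):
        try:
            c,m,r=cen(pic,t); print(t,n,np.array(c),np.array(r),at_z(pic,*c,z), cv2.minAreaRect(np.argwhere(m)[:,::-1].astype(np.float32)))
        except Exception as e: print(t,n,e)
E
```

```text
pad top [388.6 240.6] [392.  239.7  54.7  53. ] [ 528.7 -280.7    8. ] ((389.11981201171875, 240.7443389892578), (54.16621780395508, 54.29652786254883), 2.4895529747009277)
pad scene [246.5 291.9] [248.4 289.6  59.7  48.5] [ 544.8 -285.3    8. ] ((246.23077392578125, 289.1538391113281), (42.361083984375, 54.91251754760742), 78.69007110595703)
ring_a_mid top [359.7 167.3] [361.1 168.3  26.1  28. ] [ 718.3 -211.9   23. ] ((359.8000183105469, 167.40000915527344), (23.25510597229004, 25.93838882446289), 26.56505012512207)
ring_a_mid scene [292.8 333.8] [294.  333.2  32.8  26.2] [ 717.9 -212.9   23. ] ((293.0, 334.0), (26.0, 26.0), 90.0)
ring_b_mid top [392.3 241.2] [393.8 239.8  24.6  26.9] [ 525.9 -287.5   23. ] ((393.0, 241.0), (24.0, 26.0), 90.0)
ring_b_mid scene [242.9 282.8] [241.2 284.2  26.1  29.1] [ 525.  -288.9   23. ] ((243.0, 282.5), (25.0, 24.0), 90.0)
ring_c_mid top [324.8 166.2] [322.5 165.8  24.4  30.9] [ 723.6 -122.4   23. ] ((325.0, 166.5), (25.0, 24.0), 90.0)
ring_c_mid scene [329.4 326.3] [331.6 325.   25.5  27.6] [ 723.5 -123.2   23. ] ((330.0, 326.5), (27.0, 26.0), 9
[... 503 characters left out ...]
4296875)
turner scene [458.8 260.5] [458.2 261.9  88.7  80. ] [644.1 259.7  50. ] ((458.7500305175781, 259.25), (90.50965881347656, 50.20458221435547), 45.0)
dial_grip top [170.8 228.2] [169.4 228.8  29.1  25.3] [566.1 253.2  85. ] ((171.25, 228.25001525878906), (24.748737335205078, 24.041629791259766), 45.0)
dial_grip scene [447.2 236.4] [447.1 234.4  25.7  21.2] [584.4 250.   85. ] ((445.80291748046875, 235.93821716308594), (22.855560302734375, 22.01189613342285), 85.60128784179688)
jar_mid top list index out of range
jar_mid scene [392.9 309.2] [392.2 309.4  25.8  38.2] [748.   27.2  60. ] ((392.9508361816406, 309.0409851074219), (28.518760681152344, 40.650550842285156), 5.19442892074585)
```

View pics/crop.png

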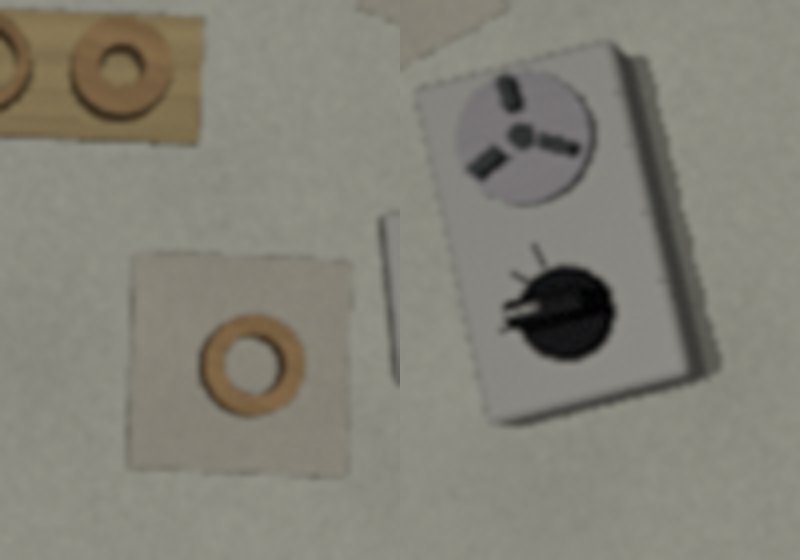

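The close crop shows the pad ring with a bore of about 60/105 of its outside, or roughly 37 mm, so it should be ring B and step 2. The dial pointer is left and slightly down, and the turner is yawed about +0.23 rad. Next I'll work out the first move and measure the cone and turner better.

```bash
cat >> h.py <<'E'
from scipy.spatial.transform import Rotation as Ro
def go(x,y,z,yaw=None):
    s=monitor.read_state(); R=Ro.from_euler("xyz",s["eef_rot"]).as_matrix()
    d=R.T@(np.array([x,y,z])-s["eef_pos"]); t=0
    if yaw is not None: t=np.degrees((s["eef_rot"][2]-yaw+np.pi)%(2*np.pi)-np.pi)
    print("shift",d.round(1),"turn",round(t,1),"| pos",np.round(s["eef_pos"],1),"rot",np.round(s["eef_rot"],3),"clk",round(s["clock"],2),"j",np.round(s["joints"],2),"F",np.round(s["wrist_force"],1),"gap",round(s["finger_gap"],1),"gf",np.round(s["finger_force"],1))
E
python3 - <<'E'
from h import *
np.set_printoptions(precision=1,suppress=True)
go(500,-285,200)
p=imaging.camera("top"); q=imaging.camera("scene")
d=find_in(p,"cone"); print(d[0]); print("cone base-ish",at_z(p,*d[0]["rect"][:2],12))
c=at_z(p,*d[0]["rect"][:2],12)
m=trace(p,"turner")[0]["region"].astype(np.uint8)
# fit turner top: corners in top
r=cv2.minAreaRect(np.argwhere(m)[:,::-1].astype(np.float32)); print(np.array([at_z(p,*k,55) for k in cv2.boxPoints(r)]))
E
```

```text
shift [ 392.3 -128.8   24.5] turn 0 | pos [ 164.  -525.   224.5] rot [ 3.1 -0.   0.3] clk 2.0 j [-1.3  0.3  1.5  0.   1.3 -0.1] F [ 0.7 -0.4 -0.2] gap 93.9 gf 0.0
{'rect': [284.9, 233.3, 30.7, 32.4], 'p': 0.83}
cone base-ish [554.1 -15.7  12. ]
[[715.4 361.1  55. ]
 [744.9 224.8  55. ]
 [526.  173.3  55. ]
 [497.3 307.2  55. ]]
```

Emit:
arm_command([
  [1, 50, -16, 3, 0],
  [1, 100, -33, 6, 0],
  [1, 150, -49, 9, 0],
  [1, 200, -66, 12, 0],
  [1, 250, -82, 15, 0],
  [1, 300, -99, 18, 0],
  [1, 350, -115, 21, 0],
  [1, 392, -129, 24, 0],
  [1, 392, -129, 24, 0],
  [1, 392, -129, 24, 0],
  [1, 392, -129, 24, 0],
], force=15)

```text
clock: 3.58
eef_pos: [499.0, -285.7, 200.6]
eef_rot: [3.141, -0.0, 0.302]
wrist_force: [0.3, -0.6, 0.1]
finger_gap: 93.9
finger_force: 0.0
```

```bash
python3 - <<'E'
from h import *
np.set_printoptions(precision=1,suppress=True)
w=imaging.camera("wrist"); save(w,"w1.png"); print(w["mtx"],w["view"])
go(525.5,-288,31)
for t,z in(("ring_b_mid",38),("ring_a_mid",38),("ring_c_mid",38),("cone",12)):
    for d in find_in(w,t): print(t,d,at_z(w,*d["rect"][:2],z,True))
    for d in trace(w,t)[:1]:
        m=d["region"]; c=np.argwhere(m).mean(0)[::-1]; print("trace",c,at_z(w,*c,z,True),m.sum())
E
```

```text
[[371.6   0.  317.3]
 [  0.  371.6 232.1]
 [  0.    0.    1. ]] [[   0.3   -1.    -0.  -419.5]
 [  -0.9   -0.3    0.3  358. ]
 [  -0.2   -0.1   -1.   466.3]
 [   0.     0.     0.     1. ]]
shift [ 24.5  10.  169.7] turn 0 | pos [ 499.1 -285.7  200.7] rot [ 3.1 -0.   0.3] clk 3.62 j [-0.6  0.4  1.5 -0.   1.3  0.7] F [-0.1  0.2  0.3] gap 93.7 gf 0.0
ring_b_mid {'rect': [328.9, 192.0, 72.6, 69.8], 'p': 0.67} [ 525.  -287.1   38. ]
trace [328.9 192.7] [ 524.4 -287.3   38. ] 3032
ring_a_mid {'rect': [313.5, 4.4, 36.2, 5.2], 'p': 0.82} [ 681.4 -224.6   38. ]
trace [311.7   3.3] [ 682.  -222.7   38. ] 318
ring_c_mid {'rect': [311.3, 4.5, 41.0, 7.1], 'p': 0.66} [ 680.8 -222.8   38. ]
cone {'rect': [75.5, 101.7, 100.9, 78.7], 'p': 0.6} [542.1   0.1  12. ]
trace [83.  98.8] [546.9  -9.5  12. ] 5632
```

View pics/w1.png

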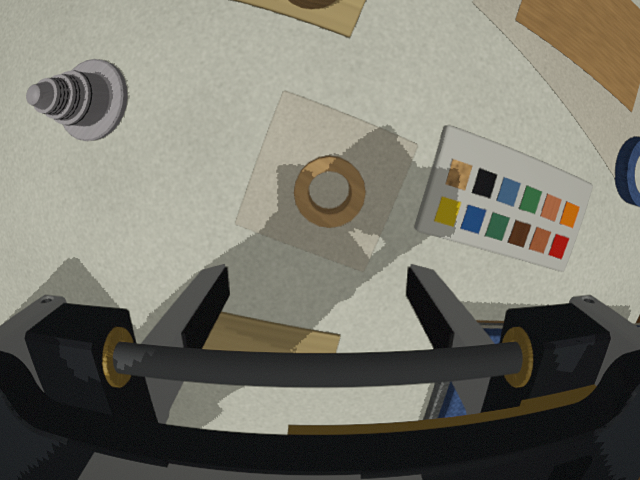

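The wrist view shows the ring at (330,191), outer 72 px and inner about 43 px. That ratio of 0.59 gives a 38 mm bore, so it is ring B. The cone's base disc is at (95,98). All estimates put the ring at about (525,-287.6), so I'll go down and grasp.

Emit:
arm_command([
  [1, 24, 9.5, 20, 0],
  [1, 24, 9.5, 65, 0],
  [1, 24, 9.5, 110, 0],
  [1, 24, 9.5, 140, 0],
  [1, 24, 9.5, 160, 0],
  [1, 24, 9.5, 169, 0],
  [1, 24, 9.5, 169, 0],
  [0.5, 24, 9.5, 169, 0],
  [0.5, 24, 9.5, 169, 0],
  [0.5, 24, 9.5, 169, 0],
  [0.5, 24, 9.5, 169, 0],
  [0.5, 24, 9.5, 169, 0],
], force=15)

```text
clock: 5.52
eef_pos: [525.6, -287.0, 31.9]
eef_rot: [3.141, -0.0, 0.303]
wrist_force: [-0.8, 0.5, 4.9]
finger_gap: 64.6
finger_force: 15.0
```

Emit:
arm_command([
  [0.5, 0, 0, -30, 0],
  [0.5, 0, 0, -80, 0],
  [0.5, 0, 0, -130, 0],
  [0.5, 0, 0, -168, 0],
  [0.5, 10, -50, -168, 0],
  [0.5, 21, -100, -168, 0],
  [0.5, 31, -150, -168, 0],
  [0.5, 42, -200, -168, 0],
  [0.5, 50, -240, -168, 0],
  [0.5, 54, -258, -168, 0],
  [0.5, 54, -258, -168, 0],
  [0.5, 54, -258, -168, 0],
  [0.5, 54, -258, -168, 0],
])

```text
clock: 7.15
eef_pos: [500.1, -25.5, 199.3]
eef_rot: [3.142, 0.0, 0.301]
wrist_force: [0.1, -1.3, -0.1]
finger_gap: 64.9
finger_force: 15.0
```

```bash
python3 - <<'E'
from h import *
np.set_printoptions(precision=1,suppress=True)
w=imaging.camera("wrist"); save(w,"w2.png")
go(553,-14,160)
for t in("cone","ring_b_mid"):
    for d in trace(w,t)[:1]:
        m=d["region"]; c=np.argwhere(m).mean(0)[::-1]; print(t,d["p"],"trace",c,np.array(d["rect"]),at_z(w,*c,30,True),m.sum()); np.save("m_"+t,m)
g=monitor.read_state()["eef_pos"]; print("tcp px",proj(w,g,True),proj(w,[553,-14,104],True),proj(w,[553,-14,12],True))
E
```

```text
shift [53.9  4.9 39.3] turn 0 | pos [500.1 -25.4 199.3] rot [-3.1  0.   0.3] clk 7.2 j [-0.1  0.2  1.7 -0.   1.2  1.1] F [-0.2 -0.1 -0.5] gap 64.8 gf 15.0
cone 0.6 trace [322.1 162.3] [321.1 161.8  98.5  94.6] [548.7 -13.7  30. ] 6934
ring_b_mid 0.63 trace [317.2 290.6] [319.8 287.  140.8 132.8] [431.1 -45.6  30. ] 11954
tcp px [[318.7 295.8]] [[325.8 164. ]] [[323.6 156.7]]
```

View pics/w2.png

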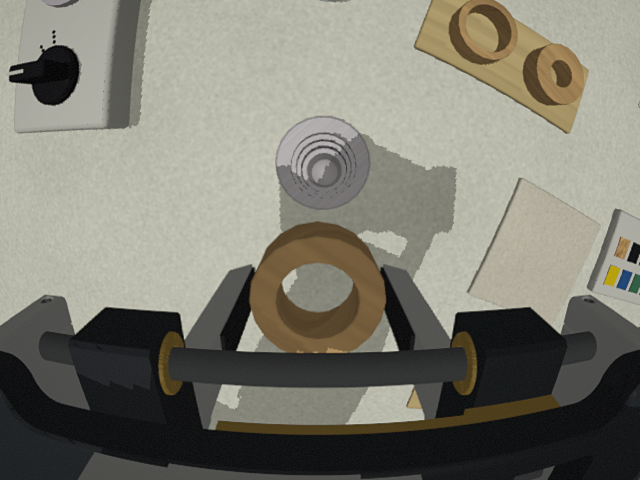

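The wrist view shows the cone at (322,162) with its tip near (325,170), and the held ring at (318,288). I'll fit both outlines with the calibration.

```bash
cat >> h.py <<'E'
from scipy.optimize import minimize
TH=np.linspace(0,2*np.pi,90)
def sil(p,xy,levels,fish=True):
    P=np.vstack([np.c_[xy[0]+r*np.cos(TH),xy[1]+r*np.sin(TH),np.full(90,z)] for r,z in levels])
    h=cv2.convexHull((proj(p,P,fish)*16).astype(np.int32)); m=np.zeros((480,640),np.uint8); cv2.fillPoly(m,[h],1,cv2.LINE_8,4); return m>0
def fit(p,mask,x0,levels,rows=480,fish=True):
    f=lambda x:(sil(p,x,levels,fish)^mask)[:rows].sum()
    r=minimize(f,x0,method="Nelder-Mead",options=dict(initial_simplex=np.array([x0,np.add(x0,[8,0]),np.add(x0,[0,8])]),xatol=.05)); return r.x,r.fun
E
python3 - <<'E'
from h import *
np.set_printoptions(precision=1,suppress=True)
w=imaging.camera("wrist"); mc=np.load("m_cone.npy"); mr=np.load("m_ring_b_mid.npy").astype(np.uint8)
print("cone",fit(w,mc,(553.,-14.),[(45,0),(45,12),(6,104)]),mc.sum())
cn,_=cv2.findContours(mr,0,1); f=np.zeros_like(mr); cv2.drawContours(f,[max(cn,key=cv2.contourArea)],-1,1,-1)
g=monitor.read_state()["eef_pos"]; x,c=fit(w,f>0,tuple(g[:2]),[(32,g[2]-23.9),(32,g[2]+6.1)],345)
print("ring",x,c,f.sum(),"minus tcp",x-g[:2])
# circle fits by gray edges for a check: the base disc
im=w["img"].copy()
for pts,col in((np.c_[553+45*np.cos(TH),-14+45*np.sin(TH),0*TH+12],(255,0,0)),(np.c_[553+6*np.cos(TH),-14+6*np.sin(TH),0*TH+104],(0,255,0)),(np.c_[x[0]+19*np.cos(TH),x[1]+19*np.sin(TH),0*TH+g[2]+6.1],(0,0,255)),(np.c_[x[0]+32*np.cos(TH),x[1]+32*np.sin(TH),0*TH+g[2]+6.1],(0,0,255))):
    cv2.polylines(im,[np.int32(proj(w,pts,True)*16)],True,col,1,cv2.LINE_AA,4)
cv2.imwrite("pics/w3.png",cv2.resize(im[100:370,220:420],None,fx=2.2,fy=2.2)[:,:,::-1])
p=imaging.camera("top");q=imaging.camera("scene")
for n,pic in(("top",p),("scene",q)):
    t=[d for d in trace(pic,"cone") if d["region"].sum()<2000]
    if t: print(n,fit(pic,t[0]["region"],(553.,-14.),[(45,0),(45,12),(6,104)],fish=False),t[0]["region"].sum())
E
```

```text
cone (array([546.3, -14.2]), np.float64(395.0)) 6934
ring [498.2 -24.4] 427.0 14478 minus tcp [-1.9  0.5]
top (array([555.2, -14. ]), np.float64(1471.0)) 453
scene (array([546.9, -15.6]), np.float64(63.0)) 962
```

View pics/w3.png

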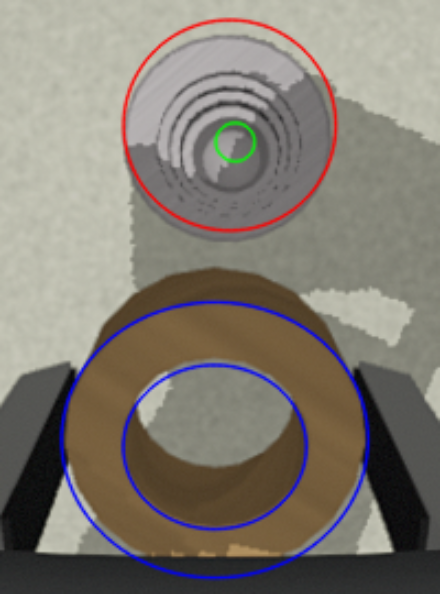

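The overlay shows the true cone a few mm nearer than my first guess, so I take the fit at (546.4,-14.4), which the scene camera confirms. I'll move above the tip and check through the bore.

Emit:
arm_command([
  [0.5, 16, 1, 10, 0],
  [0.5, 34, 3, 25, 0],
  [0.5, 48, 4, 45, 0],
  [0.5, 48, 4, 58, 0],
  [0.5, 48, 4, 58, 0],
  [0.5, 48, 4, 58, 0],
  [0.5, 48, 4, 58, 0],
])

```text
clock: 8.43
eef_pos: [547.2, -14.1, 142.3]
eef_rot: [3.141, -0.001, 0.303]
wrist_force: [-0.2, -0.0, 0.0]
finger_gap: 65.0
finger_force: 15.0
```

```bash
python3 - <<'E'
from h import *
np.set_printoptions(precision=1,suppress=True)
w=imaging.camera("wrist"); go(546.4,-14.4,92)
g=monitor.read_state()["eef_pos"]; im=w["img"].copy()
for c,r,z,col in((g,19,g[2]+6.1,(0,0,255)),(g,32,g[2]+6.1,(0,0,255)),(g,19,g[2]-23.9,(0,255,255)),((546.4,-14.4),6,104,(0,255,0)),((546.4,-14.4),45,12,(255,0,0))):
    cv2.polylines(im,[np.int32(proj(w,np.c_[c[0]+r*np.cos(TH),c[1]+r*np.sin(TH),0*TH+z],True)*16)],True,col,1,cv2.LINE_AA,4)
cv2.imwrite("pics/w4.png",np.hstack([cv2.resize(k[190:370,230:410],None,fx=2.2,fy=2.2) for k in (im,w["img"])])[:,:,::-1])
E
```

```text
shift [-0.8  0.1 50.2] turn 0 | pos [547.1 -14.1 142.2] rot [ 3.1 -0.   0.3] clk 8.47 j [-0.1  0.4  1.6 -0.   1.1  1.2] F [-0.3  0.7 -1.1] gap 65.0 gf 15.0
```

View pics/w4.png

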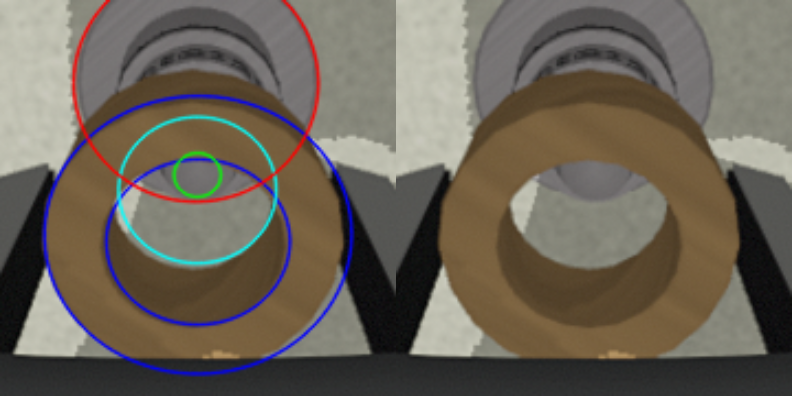

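The overlay shows the bore ring roughly centred over the tip, with the cone about 1.5 mm to tool +y. The scene-camera fit shows the same offset. I'll shift by that and lower gently while watching the wrist force.

Emit:
arm_command([
  [0.5, 0, 1.5, 6, 0],
  [0.5, 0, 1.5, 14, 0],
  [0.5, 0, 1.5, 22, 0],
  [0.5, 0, 1.5, 30, 0],
  [0.5, 0, 1.5, 38, 0],
  [0.5, 0, 1.5, 42, 0],
  [0.5, 0, 1.5, 42, 0],
  [0.5, 0, 1.5, 42, 0],
])

```text
clock: 9.48
eef_pos: [547.7, -15.4, 99.7]
eef_rot: [3.141, -0.0, 0.303]
wrist_force: [-0.1, 0.3, -0.2]
finger_gap: 64.9
finger_force: 15.0
```

Emit:
arm_command([
  [0.5, 0, 0, 2, 0],
  [0.5, 0, 0, 4, 0],
  [0.5, 0, 0, 6, 0],
  [0.5, 0, 0, 7, 0],
  [0.5, 0, 0, 7, 0],
  [0.5, 0, 0, 7, 0],
])

```text
clock: 10.22
eef_pos: [547.6, -15.4, 92.5]
eef_rot: [3.142, -0.0, 0.303]
wrist_force: [1.0, 0.1, -0.5]
finger_gap: 64.9
finger_force: 15.0
```

Emit:
arm_command([
  [0.5, 0, 0, 0.5, 0],
  [0.5, 0, 0, 1, 0],
  [0.5, 0, 0, 1.5, 0],
  [0.5, 0, 0, 1.5, 0],
])

```text
clock: 10.72
eef_pos: [547.6, -15.4, 91.8]
eef_rot: [3.141, -0.001, 0.303]
wrist_force: [-3.8, 0.8, 9.0]
finger_gap: 65.0
finger_force: 15.0
```

A 9 N contact at TCP z 91.8 matches the seated height of 91.9. I'll ease off, open, and check.

Emit:
arm_command([
  [0.5, 0, 0, -0.5, 0],
  [0.75, 0, 0, -0.5, 0],
  [0.9, 0, 0, -0.5, 0],
  [0.9, 0, 0, -0.5, 0],
  [0.9, 0, 0, -0.5, 0],
  [0.9, 0, 0, -20, 0],
  [0.9, 0, 0, -60, 0],
  [0.9, 0, 0, -110, 0],
  [0.9, -35, -15, -110, 0],
  [0.9, -50, -30, -110, 0],
  [0.9, -50, -30, -110, 0],
  [0.9, -50, -30, -110, 0],
])

```text
clock: 12.22
eef_pos: [491.4, -1.9, 201.0]
eef_rot: [3.141, -0.0, 0.303]
wrist_force: [-1.0, -0.8, 0.3]
finger_gap: 84.8
finger_force: 0.0
```

```bash
python3 - <<'E'
from h import *
np.set_printoptions(precision=1,suppress=True)
w=imaging.camera("wrist"); go(546.4,-14.4,92); q=imaging.camera("scene")
for pic,f in((w,True),(q,False)):
    for d in trace(pic,"ring_b_mid")[:3]:
        m=d["region"].astype(np.uint8); c=np.argwhere(m).mean(0)[::-1]; print(d["p"],c,m.sum(),at_z(pic,*c,83,f))
        cn,_=cv2.findContours(m,0,1); g=np.zeros_like(m); cv2.drawContours(g,[max(cn,key=cv2.contourArea)],-1,1,-1)
        for b in (50,68,86): print(b,fit(pic,g>0,(547.,-15.),[(32,b),(32,b+30)],fish=f),g.sum())
a=cv2.resize(w["img"][60:300,120:440],(400,300),interpolation=2)
b=cv2.resize(q["img"][215:290,300:400],(400,300),interpolation=2)
cv2.imwrite("pics/w5.png",np.hstack([a,b])[:,:,::-1])
E
```

```text
shift [ 48.7  28.3 108.9] turn 0 | pos [491.4  -2.  200.9] rot [ 3.1 -0.   0.3] clk 12.28 j [-0.1  0.2  1.7 -0.   1.2  1.2] F [ 0.2 -0.6  1.2] gap 84.5 gf 0.0
0.56 [358.3 171.2] 4481 [545.2 -16.2  83. ]
50 (array([544.7, -16. ]), np.float64(450.0)) 6097
68 (array([545.6, -14.4]), np.float64(283.0)) 6097
86 (array([546.2, -14.4]), np.float64(1209.0)) 6097
0.96 [346.9 249.6] 441 [548.3 -17.   83. ]
50 (array([529.4,  -8.3]), np.float64(55.0)) 519
68 (array([547.7, -15.7]), np.float64(64.0)) 519
86 (array([561.8, -22.4]), np.float64(86.0)) 519
```

View pics/w5.png

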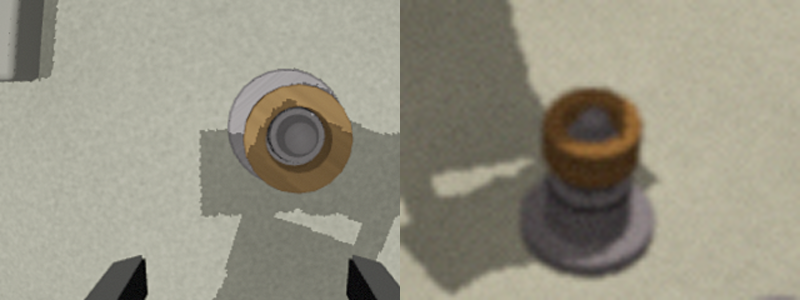

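The crops show the ring level on the cone, and the outline fits the step-2 height (68 mm) best in the wrist view. The step is 2, so I'm going to the dial.

Emit:
arm_command([
  [0.6, 13, -15, 0, -9],
  [0.6, 29, -34, 0, -19],
  [0.6, 45, -53, 0, -28],
  [0.6, 61, -72, 0, -38],
  [0.6, 77, -91, 0, -47],
  [0.6, 93, -110, 0, -57],
  [0.6, 109, -129, 0, -66],
  [0.6, 125, -148, 0, -76],
  [0.6, 145, -170, 0, -86],
  [0.6, 145, -170, 0, -86],
  [0.6, 145, -170, 0, -86],
  [0.6, 145, -170, 0, -86],
])

```text
clock: 13.92
eef_pos: [578.5, 203.0, 201.1]
eef_rot: [3.142, 0.0, 1.801]
wrist_force: [-0.4, 0.1, 0.2]
finger_gap: 56.6
finger_force: 0.0
```

```bash
python3 - <<'E'
from h import *
np.set_printoptions(precision=1,suppress=True)
w=imaging.camera("wrist"); go(567.4,253.7,90,1.808)
c,yw=np.array([567.4,253.7]),.237
u=np.array([np.cos(yw),np.sin(yw)]);v=np.array([-u[1],u[0]])
im=w["img"].copy()
def poly(P,z,col): cv2.polylines(im,[np.int32(proj(w,np.c_[np.array(P),np.full(len(P),z)],True)*16)],True,col,1,cv2.LINE_AA,4)
poly([c+30*np.array([np.cos(t),np.sin(t)]) for t in TH],65,(255,0,0))
poly([c+a*v*24+b*u*8 for a,b in((1,1),(1,-1),(-1,-1),(-1,1))],103,(0,255,0))
poly([c+55*u+a*u*110+b*v*65 for a,b in((1,1),(1,-1),(-1,-1),(-1,1))],55,(0,0,255))
for d in find_in(w,"dial_grip")[:2]: print(d)
x,y=np.int32(proj(w,[*c,80],True)[0]); print(x,y)
k=im[max(0,y-120):y+100,max(0,x-160):x+160]
cv2.imwrite("pics/w6.png",cv2.resize(k,None,fx=2.4,fy=2.4)[:,:,::-1])
E
```

```text
shift [ 51.8   0.8 111.1] turn -0.4 | pos [578.5 203.1 201.1] rot [3.1 0.  1.8] clk 13.97 j [ 0.3  0.5  1.4 -0.   1.3  0.1] F [-0.3 -0.2 -0.9] gap 56.2 gf 0.0
{'rect': [321.9, 156.2, 70.1, 74.5], 'p': 0.86}
319 166
```

View pics/w6.png

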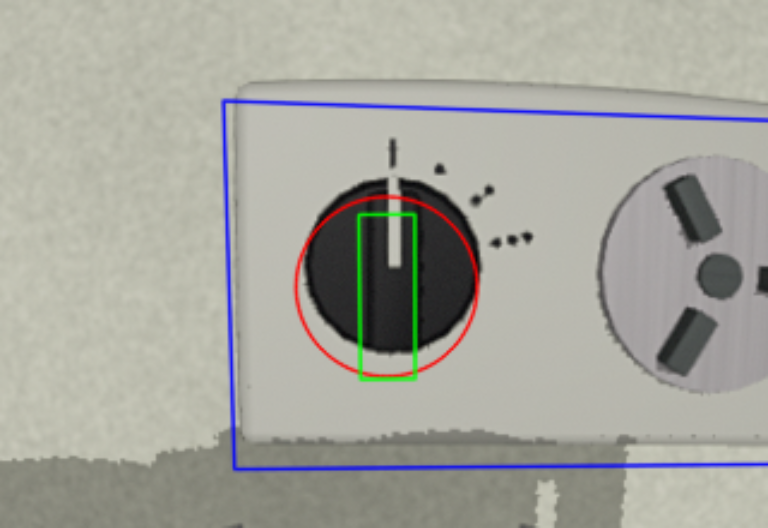

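The overlay shows the dial disc at crop (392,265), while my estimate was at (387,287). The dial is therefore about 7 mm further along tool x and 1.6 mm along tool y. The pointer stands at the parked line, and the 1, 2 and 3 dots follow clockwise. I'll descend with the correction and grip the bar lightly.

Emit:
arm_command([
  [0.6, 30, 1.5, 10, 1],
  [0.6, 59, 2.5, 30, 1],
  [0.6, 59, 2.5, 65, 1],
  [0.6, 59, 2.5, 95, 1],
  [0.6, 59, 2.5, 110, 1],
  [0.6, 59, 2.5, 112, 1],
  [0.6, 59, 2.5, 112, 1],
  [0.3, 59, 2.5, 112, 1],
  [0.2, 59, 2.5, 112, 1],
  [0.1, 59, 2.5, 112, 1],
  [0.1, 59, 2.5, 112, 1],
  [0.1, 59, 2.5, 112, 1],
  [0.1, 59, 2.5, 112, 1],
], force=12)

```text
clock: 15.65
eef_pos: [568.4, 261.9, 89.4]
eef_rot: [3.139, -0.0, 1.786]
wrist_force: [5.8, 1.7, -0.8]
finger_gap: 15.9
finger_force: 12.0
```

```bash
python3 - <<'E'
from h import *
go(567.4,253.7,90,1.808); s=monitor.read_state(); print(np.round(s["wrist_force"],1),np.round(s["moment"],2))
E
```

```text
shift [-7.8 -2.7 -0.6] turn -1.2 | pos [568.4 261.9  89.4] rot [ 3.139 -0.     1.786] clk 15.65 j [ 0.37  0.6   1.42 -0.    1.12  0.16] F [ 5.8  1.7 -0.8] gap 15.9 gf 12.0
[ 5.8  1.7 -0.8] [ 0.24 -1.38  0.08]
```

The bar is gripped with a 15.9 mm gap, but there is a side load of 6 N. I'll shift 1.2 mm along tool y to relieve it, firm the grip and lift 14 mm.

Emit:
arm_command([
  [0.1, 0, 1.2, 0, 0],
  [0.1, 0, 1.2, 0, 0],
  [0.1, 0, 1.2, -3, 0],
  [0.1, 0, 1.2, -6, 0],
  [0.1, 0, 1.2, -9, 0],
  [0.1, 0, 1.2, -12, 0],
  [0.1, 0, 1.2, -14, 0],
  [0.1, 0, 1.2, -14, 0],
  [0.1, 0, 1.2, -14, 0],
], force=20)

```text
clock: 16.77
eef_pos: [568.6, 262.0, 103.3]
eef_rot: [3.141, 0.0, 1.786]
wrist_force: [1.2, -0.1, 2.1]
finger_gap: 15.6
finger_force: 20.0
```

Emit:
arm_command([
  [0.1, 0, 0, 0, 6],
  [0.1, 0, 0, 0, 12],
  [0.1, 0, 0, 0, 18],
  [0.1, 0, 0, 0, 24],
  [0.1, 0, 0, 0, 30],
  [0.1, 0, 0, 0, 36],
  [0.1, 0, 0, 0, 42],
  [0.1, 0, 0, 0, 47],
  [0.1, 0, 0, 0, 50.5],
  [0.1, 0, 0, 0, 51.6],
  [0.1, 0, 0, 0, 51.6],
  [0.1, 0, 0, 0, 51.6],
  [0.1, 0, 0, 0, 51.6],
])

```text
clock: 18.4
eef_pos: [569.8, 261.6, 103.3]
eef_rot: [3.139, -0.002, 0.885]
wrist_force: [10.7, -2.7, -2.8]
finger_gap: 16.0
finger_force: 20.0
```

```bash
python3 - <<'E'
from h import *
go(568.6,262,89.4,1.786-.9); s=monitor.read_state(); print(np.round(s["wrist_force"],1),np.round(s["moment"],2))
w=imaging.camera("wrist"); save(w,"w7.png",(200,100,440,360),2)
E
```

```text
shift [-0.5 -1.2 13.9] turn -0.0 | pos [569.8 261.6 103.3] rot [ 3.139e+00 -2.000e-03  8.850e-01] clk 18.4 j [ 0.37  0.58  1.41 -0.    1.15  1.06] F [10.7 -2.7 -2.8] gap 16.0 gf 20.0
[10.7 -2.7 -2.8] [-0.52 -2.14 -0.02]
```

View pics/w7.png

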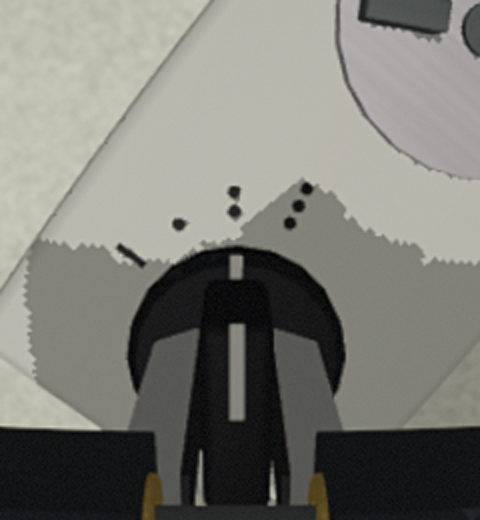

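The pointer (236,265 to 236,420) stands at the two-dot mark (234,191/211). I'll relieve the side load and push down.

Emit:
arm_command([
  [0.1, 0.7, 1.5, 0, 0],
  [0.1, 0.7, 1.5, 0, 0],
  [0.1, 0.7, 1.5, 3, 0],
  [0.1, 0.7, 1.5, 6, 0],
  [0.1, 0.7, 1.5, 9, 0],
  [0.1, 0.7, 1.5, 12, 0],
  [0.1, 0.7, 1.5, 14, 0],
  [0.1, 0.7, 1.5, 15, 0],
  [0.1, 0.7, 1.5, 15, 0],
  [0.1, 0.7, 1.5, 15, 0],
])

```text
clock: 19.7
eef_pos: [570.2, 261.7, 88.9]
eef_rot: [3.141, -0.0, 0.886]
wrist_force: [-2.6, -1.6, 10.7]
finger_gap: 15.8
finger_force: 20.0
```

Emit:
arm_command([
  [0.1, 0, 0, 1, 0],
  [0.1, 0, 0, 1, 0],
  [0.1, 0, 0, -0.8, 0],
  [0.3, 0, 0, -0.8, 0],
  [0.5, 0, 0, -0.8, 0],
  [0.5, 0, 0, -0.8, 0],
  [0.5, 0, 0, -0.8, 0],
  [0.5, 0, 0, -25, 0],
  [0.5, 0, 0, -60, 0],
  [0.5, 0, 0, -110, 0],
  [0.5, -40, 0, -110, 0],
  [0.5, -50, 0, -110, 0],
  [0.5, -50, 0, -110, 0],
  [0.5, -50, 0, -110, 0],
])

```text
clock: 21.45
eef_pos: [538.9, 223.4, 197.6]
eef_rot: [-3.141, 0.0, 0.886]
wrist_force: [0.2, -0.6, -0.7]
finger_gap: 46.6
finger_force: 0.0
```

```bash
python3 - <<'E'
from h import *
np.set_printoptions(precision=2,suppress=True)
go(570,262,89); w=imaging.camera("wrist"); q=imaging.camera("scene")
g=monitor.read_state()
a=cv2.resize(w["img"][60:260,200:440],(480,400),interpolation=2); b=cv2.resize(q["img"][200:300,330:410],(320,400),interpolation=2)
cv2.imwrite("pics/w8.png",np.hstack([a,b])[:,:,::-1])
# dial disc size check: top-of-disc height 65 (in) vs 81 (out)
K=trace(w,"dial_grip")[0]; print(K["p"],K["rect"])
m=K["region"]
for L in (0,8,16): print(L,fit(w,m,(570.,262.),[(30,55+L),(30,65+L)]),m.sum())
E
```

```text
shift [ 49.6  -0.3 108.6] turn 0 | pos [538.9 223.4 197.6] rot [-3.14  0.    0.89] clk 21.45 j [0.33 0.4  1.46 0.   1.29 1.02] F [ 0.2 -0.6 -0.7] gap 46.6 gf 0.0
0.67 [318.2, 170.9, 71.3, 77.6]
0 (array([567.85, 260.34]), np.float64(201.0)) 4451
8 (array([568.4 , 260.85]), np.float64(423.0)) 4451
16 (array([567.71, 262.68]), np.float64(698.0)) 4451
```

View pics/w8.png

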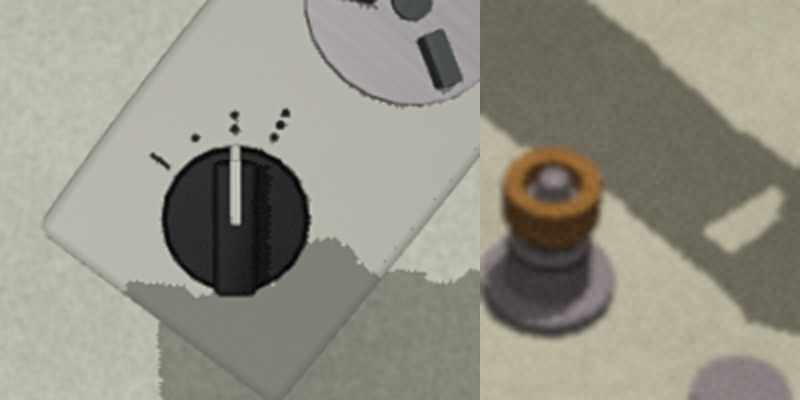

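The crops show the pointer at the two-dot mark, and the disc size fits the fully pushed-in height best. The ring is still level on step 2 and the gripper is clear, so I'll hand in.

```bash
python3 -c "
from cell import job; print(job.sign_off())"
```

```text
the job is handed in; nothing more can be done
None
```

The 38 mm-bore ring from the pad sits level on step 2 of the cone, the dial is set to two dots and pushed back down, and the job was handed in at about 21.5 s.

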